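# Find the case with a loose part and show it to the camera

### The arm

A 6-joint arm with a two-finger parallel gripper is mounted at the origin on a cart in front of the work surface, level with it; the furniture and walls round the work are solid. World frame = base frame: x ahead of the robot, y to its left, z up, the work surface at z = 0. Lengths are in m, angles in rad, forces in N, time in s.
With the tool pointing down it reaches from about 0.3 to 0.825 m from the base axis. Payload 5.4 kg.
Tool frame: the origin (TCP) lies at the very end of the fingers, on their centre line; the grasp point (between the pads) lies manip.grip_point_offset behind it (manip.grip_point_offset is the distance from the TCP to the grasp point, in m); z points along the fingers, y is the direction in which the jaws open and shut (so a half turn about z gives the same grasp; the last joint's range is limited). The gripper opens to 92 mm and grips with 3 to 60 N. Pads are 20 mm wide; open, the fingers measure 128 mm over their backs; the gripper's body (75 mm by 189 mm) begins 69 mm behind the grasp point.
Start: joints at [-1.338, 0.158, 1.597, -0, 1.386, -0.21], TCP at [0.246, -0.52, 0.215] pointing down, gripper open.
Joint ranges: [-2.91, 2.91], [-0.94, 2.29], [0.18, 2.7], [-1.29, 4.43], [0.17, 2.64], [-3, 3]. Speed limits (rad/s): [2.57, 2.57, 3.14, 3.14, 3.14, 3.14].

### API

Orientations are given as a unit quaternion [w, x, y, z].
In Python, from rig import manip gives the robot as it stands.
- The arm moves only by the tool arm_command, never from a script. Its argument "increments" is a list of rows, each an object of numbers: "dx", "dy", "dz": the shift along the world's x, y, z in mm; "yaw": the turn about the world's z in rad; "hand": the finger opening in mm, from 0 to 91.9. A call has 1 to 5 rows; each row is the pose to reach, as a shift and turn from the pose commanded when the call began; what a row does not reach only later rows make up. A row lasts 1/10 s, in which the tool goes at most 50 mm and 8.59 degrees, less where a joint would pass 70% of its speed; a pose out of reach is approached as far as the arm can. A call with a gripper value outside its range is refused whole. The fingers move at their own pace and stop on an object; "grip_force" is the grip in N (left out, the last holds). Time passes only in rows, so rows that repeat a pose let the fingers close. It gives the time, the measured TCP pose, the force and the opening at its end, in the units of the state.
- manip.sense(): the state, without advancing time (a new reading comes with each control period).
- manip.read_camera(name): name is "side" or "top"; returns a dict with "pixels" (480x640x3 uint8, blue, green, red), "intrinsics" (3x3 intrinsics, pixels), "R" (3x3) and "t" (3): a world point X has camera coordinates R X + t. Camera axes: x right, y down, z forward; pixel columns grow to the right and rows downward; lengths in m; the calibration is good to about 2 mm. A picture is of the moment at which its call begins. There is no depth.
- manip.hand_in(): hands the job in, once; it reports no verdict.
The state is a dict: "time": time; "q": joint angles; "qd": joint speeds; "effort": joint torques, N m; "position": TCP position; "tool_rot": TCP orientation; "wrist_force": force on the tool from outside, world axes, zero at the start; "moment": the same for the moment, N m; "opening": finger opening in m.
Only numpy, scipy, OpenCV 4.12 (cv2) and the standard library are available. Lean on these libraries where they do the work, as an engineer would, in place of code of your own. Each camera call takes 0.05 s, during which the arm holds its last target.

### The job

One of the three sealed cases in the carrier has a part loose inside it. Swing the hold-down bar fully back to its stop with its red-knobbed lever, then lift the cases out and shake them to find the one that rattles, setting each sound one you took back down into a pocket of the carrier. Finish while holding the rattling case up in the gripper, still and level with its lid up, its middle centred about 12 cm straight in front of the small tripod camera's lens for its fault picture, with the bar left open and nothing else on the bench disturbed.

Things in the scene. Friction and masses are not known exactly. Their poses are not given: they have to be found in the camera images.
- carrier: flat aluminium plate 134 x 270 mm, fixed, its top 24 mm above the bench, with three pockets 114 x 54 mm (long along its x), 12 mm deep, at 95, 0 and -95 mm along its y, floors 12 mm above the bench. Origin at bench height under the middle pocket; x points to the far side; y to its left. A cheek at each end carries the hold-down bar. The cases lie in the pockets in any order, lengthwise along x
- bar (a joint): angle of hold-down bar and lever (one rigid piece), rad: 0 lying on the lids so that none can be lifted, growing as both swing up and to the far side about the pivot line (along the carrier's y), 1.75 at its stop. Friction holds it anywhere (0.14 N m, plus up to 0.1 for weight). Bar 15 mm thick, 75 mm from the pivot line; at the stop it is 83 mm behind the pockets' centres, top 152 mm above the bench
- lever_knob (a point): centre of the smooth red ball knob, 22 mm, at the end of the 9 mm lever rod beyond the right (-y) end of the carrier. It goes round the pivot at 70 mm radius: at joint value 0 on the near side of the pivot, 40 degrees above level; at 1.75 on the far side, 40 degrees above level
- lever_pivot (a point): point on the pivot line in the plane of the lever's swing; in the carrier's frame at x 70, y -185, z 70 mm. Lever and bar turn about it
- camera_lens (a point): centre of the front glass of the small black camera on a mini tripod with a red head (fixed; camera body 45 x 50 x 45 mm, its top 165 mm and the lens 143 mm above the bench; two tripod feet stand 15 mm ahead of the glass, 79 mm to either side). The lens looks level along this frame's -x; z is up
- case_a_mid (a point): one of three outwardly alike sealed cases (grey, blue lid), 110 mm along its x, 50 mm wide, 48 mm high, about 0.27 kg (weights vary, telling nothing), lid top 60 mm above the bench. Point: its centre. Two hold snug inserts; in the third a 150 g part rolls 22 mm either way along x: a brisk 8 cm stroke along x throws it to the leading end, where it stays while level: a weight shift felt as wrist torque
- case_b_mid (a point): another of the three alike cases, just as case_a_mid: its centre; a, b and c say nothing of what is inside or of which pocket it lies in
- case_c_mid (a point): another of the three alike cases, just as case_a_mid: its centre; a, b and c say nothing of what is inside or of which pocket it lies in
- dropper_bottle: amber dropper bottle with black cap, 30 mm across, 88 mm high, standing loose; origin under its centre; leave it alone
- lens_tube: black lens tube standing loose on end, 30 mm across, 45 mm high; origin under its centre; leave it alone
- caliper: digital caliper lying loose, 200 mm long, 12 mm high; origin under its middle, y along its beam; leave it alone

How it is judged:
On the way, in this order (a step that is already met when the one before it is completed fails the run):
1. the bar is swung fully back (value of joint bar above 1.6 rad), for 0.2 s.
2. the case with the loose part, lifted clear of its pocket, is shaken so that the part knocks inside it (((distance between loose_part and case_a_mid below 0.06 m and z of case_a_mid in the frame of carrier above 0.06 m and contact force between loose_part and case_a above 2.5 N) or (distance between loose_part and case_b_mid below 0.06 m and z of case_b_mid in the frame of carrier above 0.06 m and contact force between loose_part and case_b above 2.5 N) or (distance between loose_part and case_c_mid below 0.06 m and z of case_c_mid in the frame of carrier above 0.06 m and contact force between loose_part and case_c above 2.5 N))).
At the end, for the whole second after the job is handed in: The rattling case is held by the fingers alone, still, within 15 degrees of level, lid up, its centre 85 to 155 mm ahead of the lens and within 25 mm of the lens axis sideways and in height; the two sound cases stand untouched, seated in pockets; the bar is still back (value of joint bar above 1.5 rad and ((distance between loose_part and case_a_mid below 0.06 m and (x of case_a_mid in the frame of camera_lens between -0.155 and -0.085 m and y of case_a_mid in the frame of camera_lens between -0.025 and 0.025 m and z of case_a_mid in the frame of camera_lens between -0.025 and 0.025 m and angle between case_a_mid's own z axis and vertical below 0.26 rad and contact force between the fingers and case_a above 1 N and linear speed of case_a below 0.03 m/s and contact force between case_a and carrier below 0.1 N and contact force between case_a and camera below 0.1 N) and (z of case_b_mid in the frame of carrier between 0.03 and 0.042 m and x of case_b_mid in the frame of carrier between -0.01 and 0.01 m and y of case_b_mid in the frame of carrier between -0.11 and 0.11 m and angle between case_b_mid's own z axis and vertical below 0.1 rad and contact force between the fingers and case_b below 0.1 N) and (z of case_c_mid in the frame of carrier between 0.03 and 0.042 m and x of case_c_mid in the frame of carrier between -0.01 and 0.01 m and y of case_c_mid in the frame of carrier between -0.11 and 0.11 m and angle between case_c_mid's own z axis and vertical below 0.1 rad and contact force between the fingers and case_c below 0.1 N)) or (distance between loose_part and case_b_mid below 0.06 m and (x of case_b_mid in the frame of camera_lens between -0.155 and -0.085 m and y of case_b_mid in the frame of camera_lens between -0.025 and 0.025 m and z of case_b_mid in the frame of camera_lens between -0.025 and 0.025 m and angle between case_b_mid's own z axis and vertical below 0.26 rad and contact force between the fingers and case_b above 1 N and linear speed of case_b below 0.03 m/s and contact force between case_b and carrier below 0.1 N and contact force between case_b and camera below 0.1 N) and (z of case_a_mid in the frame of carrier between 0.03 and 0.042 m and x of case_a_mid in the frame of carrier between -0.01 and 0.01 m and y of case_a_mid in the frame of carrier between -0.11 and 0.11 m and angle between case_a_mid's own z axis and vertical below 0.1 rad and contact force between the fingers and case_a below 0.1 N) and (z of case_c_mid in the frame of carrier between 0.03 and 0.042 m and x of case_c_mid in the frame of carrier between -0.01 and 0.01 m and y of case_c_mid in the frame of carrier between -0.11 and 0.11 m and angle between case_c_mid's own z axis and vertical below 0.1 rad and contact force between the fingers and case_c below 0.1 N)) or (distance between loose_part and case_c_mid below 0.06 m and (x of case_c_mid in the frame of camera_lens between -0.155 and -0.085 m and y of case_c_mid in the frame of camera_lens between -0.025 and 0.025 m and z of case_c_mid in the frame of camera_lens between -0.025 and 0.025 m and angle between case_c_mid's own z axis and vertical below 0.26 rad and contact force between the fingers and case_c above 1 N and linear speed of case_c below 0.03 m/s and contact force between case_c and carrier below 0.1 N and contact force between case_c and camera below 0.1 N) and (z of case_a_mid in the frame of carrier between 0.03 and 0.042 m and x of case_a_mid in the frame of carrier between -0.01 and 0.01 m and y of case_a_mid in the frame of carrier between -0.11 and 0.11 m and angle between case_a_mid's own z axis and vertical below 0.1 rad and contact force between the fingers and case_a below 0.1 N) and (z of case_b_mid in the frame of carrier between 0.03 and 0.042 m and x of case_b_mid in the frame of carrier between -0.01 and 0.01 m and y of case_b_mid in the frame of carrier between -0.11 and 0.11 m and angle between case_b_mid's own z axis and vertical below 0.1 rad and contact force between the fingers and case_b below 0.1 N)))); the arm keeps its last pose, push and grip.
It fails at once if the dropper bottle is pushed aside or knocked over (distance of dropper_bottle from where it was at the start of the episode above 0.03 m or angle between dropper_bottle's own z axis and vertical above 0.5 rad).
It fails at once if the lens tube is pushed aside or knocked over (distance of lens_tube from where it was at the start of the episode above 0.03 m or angle between lens_tube's own z axis and vertical above 0.5 rad).
It fails at once if the caliper is pushed aside or knocked over (distance of caliper from where it was at the start of the episode above 0.03 m or angle between caliper's own z axis and vertical above 0.5 rad).
It also fails if it takes over 72 s, if anything falls off the work surface, if the arm or the gripper's body presses on something with over 40 N, if the wrist force passes 120 N, or if a joint passes its speed limit or range.

## Working session

There is one attempt and no reset: what is moved stays moved. The work goes in short steps, Python scripts to look and compute and a tool call to move; the robot and the scene stay as the last step left them, time stands still between calls to the robot, and variables do not carry over. Pictures are saved under pics/ and viewed, and the job is handed in when it is done.

Besides the shell and the picture viewer there is one more tool, called after "Request:" by a JSON object that holds its "api" and its "payload". arm_command: Moves the arm, as the interface text tells. Its arguments: {"type":"object","properties":{"increments":{"type":"array","items":{"type":"object","properties":{"dx":{"type":"number"},"dy":{"type":"number"},"dz":{"type":"number"},"yaw":{"type":"number"},"hand":{"type":"number"}}}},"grip_force":{"type":"number"}},"required":["increments"]}

```bash
ls; mkdir -p pics; python3 - <<'E'
from rig import manip
import cv2,pickle
for n in("side","top"):
    c=manip.read_camera(n);cv2.imwrite(f"pics/{n}0.png",c["pixels"]);pickle.dump(c,open(f"{n}0.pkl","wb"))
    print(n,c["intrinsics"],c["R"],c["t"])
print(manip.sense(),manip.grip_point_offset)
E
```

```text
pics
side [[526.71457575   0.         332.64190296]
 [  0.         526.71457575 236.15362362]
 [  0.           0.           1.        ]] [[ 8.72621353e-01 -4.88397346e-01  7.98019271e-05]
 [-2.65277942e-01 -4.74110264e-01 -8.39551709e-01]
 [ 4.10072661e-01  7.32589578e-01 -5.43279783e-01]] [-0.46511363  0.24184768  1.18686437]
top [[618.17368005   0.         311.64348663]
 [  0.         618.17368005 243.81821991]
 [  0.           0.           1.        ]] [[-0.00990639 -0.99988222 -0.01172177]
 [-0.99442914  0.01108122 -0.10482318]
 [ 0.10494072  0.01061805 -0.99442179]] [-0.00931856  0.53045749  1.89528338]
{'time': 0.1, 'q': array([-1.33811584e+00,  1.59006434e-01,  1.59805146e+00, -1.98814372e-05,
        1.38618851e+00, -2.10107267e-01]), 'qd': array([-0.00179557, -0.00215147, -0.00199241, -0.00080387, -0.00047794,
       -0.00011068]), 'effort': array([-4.14199712e-04, -3.86506391e+01, -3.22958708e+01,  7.03815348e-02,
        3.40415142e-02, -4.59446915e-05]), 'position': array([ 0.24620806, -0.51902186,  0.21373337]), 'tool_rot': array([-8.26712004e-04,  9.75591580e-01,  2.19591407e-01, -1.91020935e-05]), 'wrist_force': array([ 0.50244847,  0.59920694, -0.21898938]), 'moment': array([-0.00958401,  0.01137073, -0.00810905]), 'opening': 0.09194176787308986} 0.0187
```

View pics/side0.png

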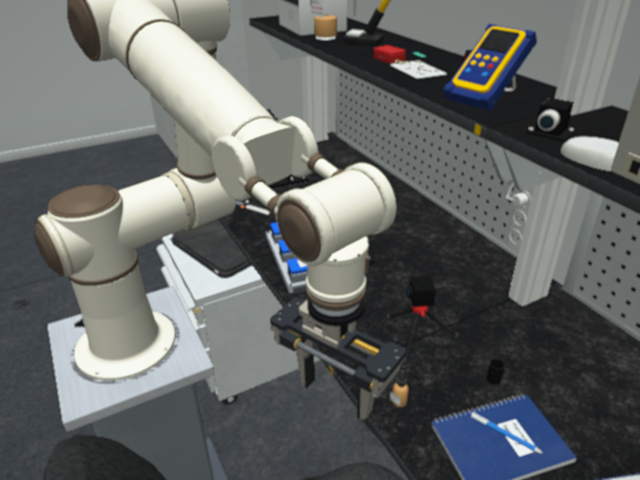

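View pics/top0.png

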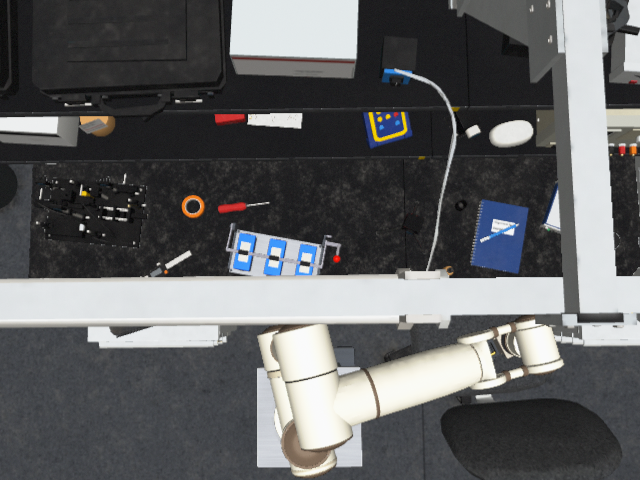

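The side view shows the arm over most of the carrier, with the camera on its tripod near (420,293), the bottle near (400,393) and the tube near (495,372). The top view shows the carrier near (275,255), the red knob at (337,259), the camera near (410,222), the tube at (461,205) and the bottle near (448,270). I'll enlarge these areas next.

```bash
python3 - <<'E'
import cv2
a=cv2.imread("pics/top0.png");
cv2.imwrite("pics/top0a.png",cv2.resize(a[210:290,215:355],None,fx=5.6,fy=5.6,interpolation=cv2.INTER_CUBIC))
cv2.imwrite("pics/top0b.png",cv2.convertScaleAbs(cv2.resize(a[190:290,370:500],None,fx=6,fy=6,interpolation=cv2.INTER_CUBIC),alpha=2.5))
b=cv2.imread("pics/side0.png");
cv2.imwrite("pics/side0a.png",cv2.convertScaleAbs(cv2.resize(b[260:420,370:520],None,fx=3.7,fy=3.7,interpolation=cv2.INTER_CUBIC),alpha=2))
cv2.imwrite("pics/side0b.png",cv2.resize(b[170:310,220:340],None,fx=4.2,fy=4.2,interpolation=cv2.INTER_CUBIC))
E
```

```text
(no output)
```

View pics/top0a.png

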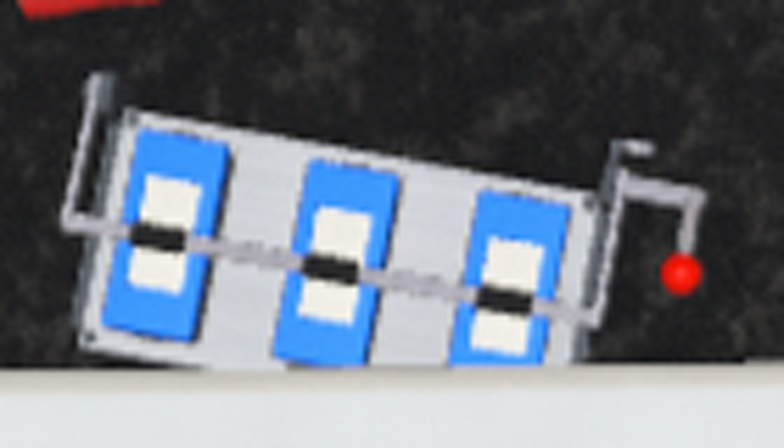

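View pics/top0b.png

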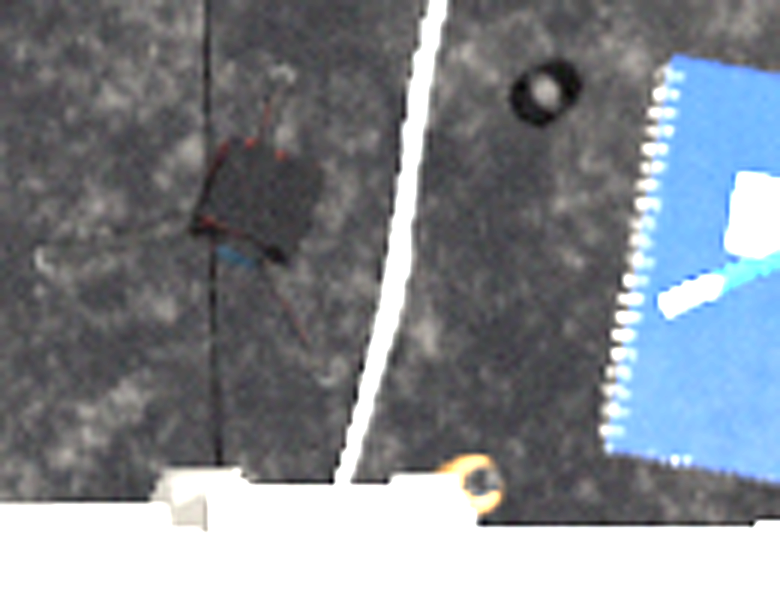

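View pics/side0a.png

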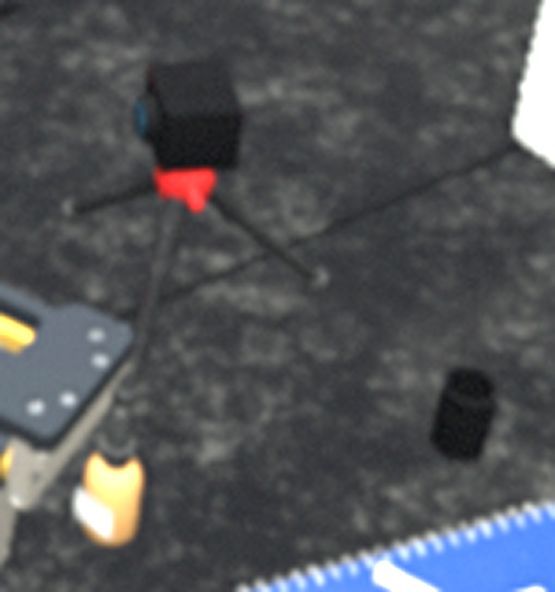

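View pics/side0b.png

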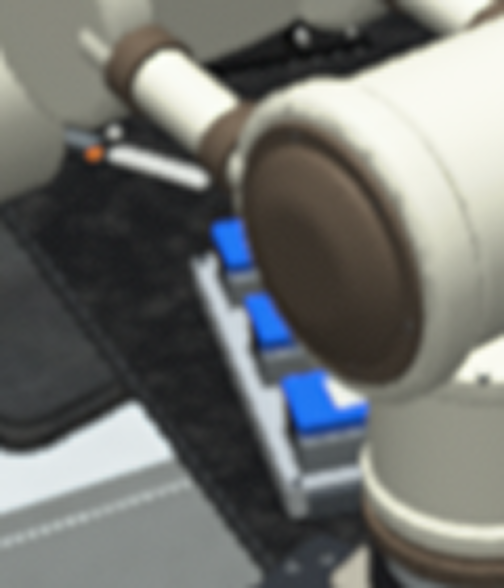

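```bash
cat > h.py <<'E'
import numpy as np,pickle,cv2
from scipy.optimize import least_squares
def load(n): return pickle.load(open(n,"rb"))
def proj(c,X):
    X=np.atleast_2d(X);p=X@c["R"].T+c["t"];p=p@c["intrinsics"].T;return p[:,:2]/p[:,2:]
def ray(c,uv,z):
    d=c["R"].T@np.linalg.inv(c["intrinsics"])@np.array([uv[0],uv[1],1.]);o=-c["R"].T@c["t"]
    return o+d*(z-o[2])/d[2]
def uc(u,v,x0,y0,f): return ((u+.5)/f-.5+x0,(v+.5)/f-.5+y0)
def T(p,X):
    c,s=np.cos(p[2]),np.sin(p[2]);X=np.atleast_2d(X)
    return np.c_[p[0]+c*X[:,0]-s*X[:,1],p[1]+s*X[:,0]+c*X[:,1],X[:,2]]
E
python3 - <<'E'
from h import *
c=load("top0.pkl");s=load("side0.pkl")
k=[((125,108),(67,135,24)),((600,193),(67,-135,24)),((82,347),(-67,135,24)),
((135,130),(55,120,60)),((228,143),(55,70,60)),((195,340),(-55,70,60)),((105,328),(-55,120,60)),
((310,160),(55,25,60)),((400,172),(55,-25,60)),((275,357),(-55,25,60)),((482,190),(55,-70,60)),((570,205),(55,-120,60)),
((681,273),(16.4,-185,115)),((681,273),(16.4,-185,115))]
uv=np.array([uc(*a,215,210,5.6) for a,_ in k]);X=np.array([b for _,b in k])/1000.
f=lambda p:(proj(c,T(p,X))-uv).ravel()
r=least_squares(f,[.45,.1,-.15]);print(r.x,np.rad2deg(r.x[2]));print(np.round(r.fun.reshape(-1,2),1))
np.save("car.npy",r.x)
print("knob",T(r.x,[[.0164,-.185,.115]]), "pivot",T(r.x,[[.07,-.185,.07]]),"cases",T(r.x,[[0,.095,.036],[0,0,.036],[0,-.095,.036]]))
# side camera plate near corner-right
print("side near right plate corner",proj(s,T(r.x,[[-.067,-.135,.024],[-.067,.135,.024],[-.055,-.120,.06],[-.055,.120,.06]])))
B=lambda u,v:uc(u,v,370,190,6)
F=[ray(c,B(*q),.005) for q in((43,260),(327,380),(283,73))];print("feet",np.round(F,4))
print("camtop corners",np.round([ray(c,B(*q),.165) for q in((235,138),(325,165),(285,260),(195,228))],4))
print("tube",ray(c,B(545,92),.045),"bottle",ray(c,B(482,482),.088))
S=lambda u,v:uc(u,v,370,260,3.7)
print("lens top proj; side feet",[np.round(ray(s,S(*q),.005),4) for q in((70,207),(318,277))])
print("side camtop",[np.round(ray(s,S(*q),.165),4) for q in((150,70),(222,60),(240,115),(155,110))])
print("side bottle cap",ray(s,S(122,420),.088),"tube",ray(s,S(470,382),.045))
E
```

```text
[ 0.48901108  0.09741587 -0.17072592] -9.781874639268802
[[-0.2  0.8]
 [ 0.2 -0.8]
 [ 0.1  0.3]
 [ 0.6 -0.1]
 [ 0.1  0.2]
 [-0.2  0.4]
 [-0.2 -0.1]
 [-0.1 -0.5]
 [-0.1 -0.1]
 [ 0.1 -0.3]
 [-0.3 -1. ]
 [ 0.2 -1.1]
 [-0.1  1.1]
 [-0.1  1.1]]
knob [[ 0.47374156 -0.08768086  0.115     ]] pivot [[ 0.52656231 -0.09678738  0.07      ]] cases [[0.50515136 0.19103473 0.036     ]
 [0.48901108 0.09741587 0.036     ]
 [0.47287079 0.00379701 0.036     ]]
side near right plate corner [[291.07405741 286.85171435]
 [265.98808901 232.28984756]
 [293.46812523 270.97488846]
 [270.45164624 223.57434366]]
feet [[ 0.565  -0.2201  0.005 ]
 [ 0.5001 -0.367   0.005 ]
 [ 0.6629 -0.3486  0.005 ]]
camtop corners [[ 0.6037 -0.2987  0.165 ]
 [ 0.5901 -0.3417  0.165 ]
 [ 0.5441 -0.3211  0.165 ]
 [ 0.5601 -0.2783  0.165 ]]
tube [ 0.64443913 -0.47670389  0.045     ] bottle [ 0.44085825 -0.42846179  0.088     ]
lens top proj; side feet [array([ 0.5655, -0.2154,  0.005 ]), array([ 0.6627, -0.3437,  0.005 ])]
side camtop [array([ 0.5615, -0.286 ,  0.165 ]), array([ 0.6034, -0.2987,  0.165 ]), array([ 0.5807, -0.3437,  0.165 ]), array([ 0.5421, -0.3171,  0.165 ])]
side bottle cap [ 0.4392641  -0.43883354  0.088     ] tube [ 0.64910074 -0.47947779  0.045     ]
```

Request:
{"api": "arm_command", "payload": {"increments": [{"dx":22,"dy":43,"dz":5,"yaw":-0.12,"hand":34},{"dx":45,"dy":86,"dz":5,"yaw":-0.24},{"dx":68,"dy":130,"dz":5,"yaw":-0.37},{"dx":90,"dy":173,"dz":5,"yaw":-0.49},{"dx":113,"dy":216,"dz":5,"yaw":-0.61}]}}

```text
invalid input at $.increments[1]: expected keys dx, dy, dz, yaw, hand
```

```bash
cat > look.py <<'E'
import sys
from rig import manip
import cv2,pickle
k=sys.argv[1]
for n in("side","top"):
    c=manip.read_camera(n);pickle.dump(c,open(f"{n}{k}.pkl","wb"));cv2.imwrite(f"pics/{n}{k}.png",c["pixels"])
s=manip.sense();print(s["time"],s["position"],s["tool_rot"],s["opening"],s["wrist_force"],s["moment"])
E
python3 look.py 1; python3 - <<'E'
from h import *
b=cv2.imread("pics/side1.png")
cv2.imwrite("pics/side1a.png",cv2.resize(b[170:330,220:440],None,fx=3.6,fy=3.6,interpolation=cv2.INTER_CUBIC))
c=load("top0.pkl")
k=[((125,108),(67,135,24)),((600,193),(67,-135,24)),((82,347),(-67,135,24)),
((135,130),(55,120,60)),((228,143),(55,70,60)),((195,340),(-55,70,60)),((105,328),(-55,120,60)),
((310,160),(55,25,60)),((400,172),(55,-25,60)),((275,357),(-55,25,60)),((482,190),(55,-70,60)),((570,205),(55,-120,60))]
uv=np.array([uc(*a,215,210,5.6) for a,_ in k]);X=np.array([b for _,b in k])/1000.
f=lambda p:(proj(c,T(p,X))-uv).ravel()
r=least_squares(f,[.45,.1,-.15]);print(r.x,np.rad2deg(r.x[2]));print(np.round(r.fun.reshape(-1,2),1))
print("knob",T(r.x,[[.0164,-.185,.115]]),ray(c,uc(681,273,215,210,5.6),.115))
E
```

```text
0.2 [ 0.24623018 -0.51918301  0.21399035] [-5.78720672e-04  9.75593668e-01  2.19582921e-01 -2.32726419e-05] 0.09218406141327395 [-0.46518223 -0.02583002  0.63093429] [-0.01034262  0.04479594 -0.05543823]
[ 0.48812389  0.09775525 -0.18192709] -10.423654657278643
[[ 0.   0.6]
 [ 0.3  0. ]
 [-0.2  0.1]
 [ 0.8 -0.2]
 [ 0.2  0.3]
 [-0.4  0.4]
 [-0.4 -0.3]
 [-0.  -0.3]
 [-0.   0.3]
 [-0.2 -0.1]
 [-0.2 -0.4]
 [ 0.2 -0.3]]
knob [[ 0.47078208 -0.08715885  0.115     ]] [ 0.477096   -0.08809036  0.115     ]
```

View pics/side1a.png

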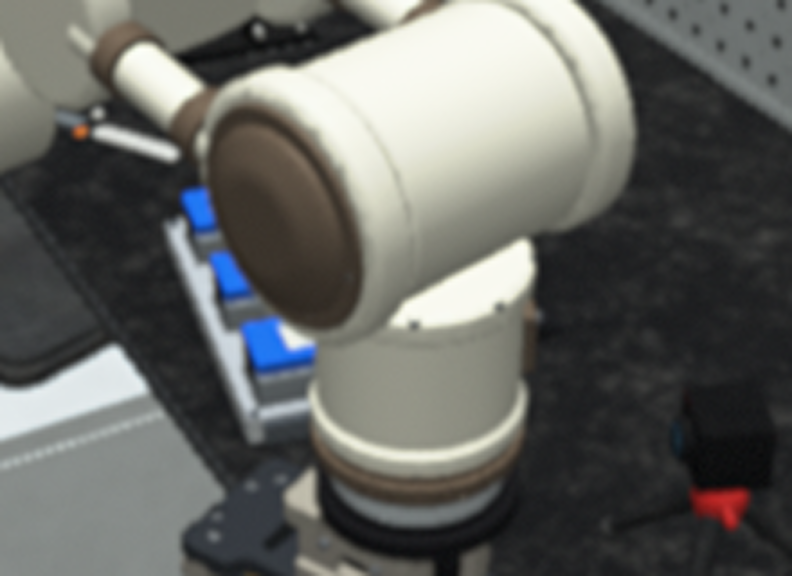

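The move was refused because every row needs all five keys, so the arm is still hiding the carrier in this view (nearest lid at crop (280,345)). I'll send it again with complete rows.

Request:
{"api": "arm_command", "payload": {"increments": [{"dx":22,"dy":43,"dz":5,"yaw":-0.12,"hand":34},{"dx":45,"dy":86,"dz":5,"yaw":-0.24,"hand":34},{"dx":68,"dy":130,"dz":5,"yaw":-0.37,"hand":34},{"dx":90,"dy":173,"dz":5,"yaw":-0.49,"hand":34},{"dx":113,"dy":216,"dz":5,"yaw":-0.61,"hand":34}]}}

```text
time: 0.7
position: [0.3597, -0.3017, 0.2195]
tool_rot: [-0.0, 0.996, -0.086, 0.0]
wrist_force: [1.2, 0.8, 0.0]
opening: 0.0539
```

```bash
python3 look.py 2; python3 - <<'E'
from h import *
b=cv2.imread("pics/side2.png")
cv2.imwrite("pics/side2a.png",cv2.resize(b[170:370,220:440],None,fx=3,fy=3,interpolation=cv2.INTER_CUBIC))
E
```

```text
0.8 [ 0.36125388 -0.29905507  0.2194337 ] [-9.10217809e-04  9.96655165e-01 -8.17163854e-02  2.94007509e-04] 0.04586551009211303 [-0.96970798 -0.65703983  0.12324375] [ 0.03890162  0.07085336 -0.00749505]
```

View pics/side2a.png

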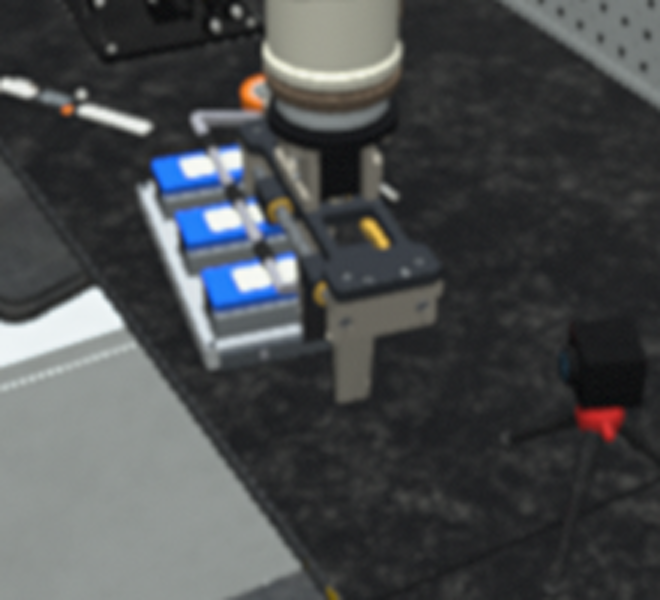

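View pics/top2.png

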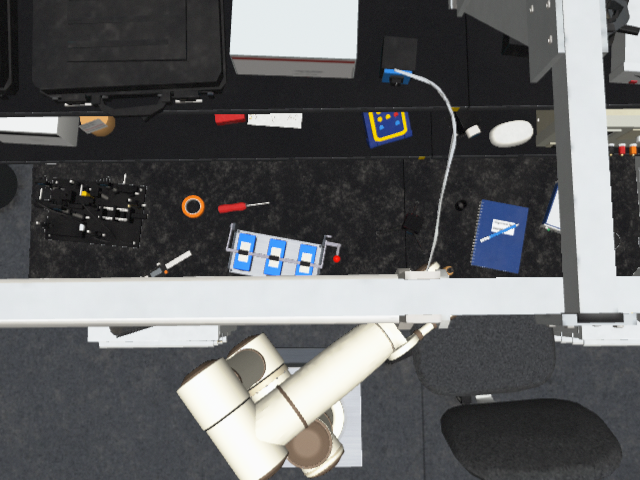

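Side view now shows all three lids: their near corners are at crop (152,158), (177,208) and (203,268), and the plate corner is near (213,345). The gripper hides the knob here. I'll refine the carrier pose with both views.

```bash
python3 - <<'E'
from h import *
c=load("top0.pkl");s=load("side2.pkl")
k=[((125,108),(67,135,24)),((600,193),(67,-135,24)),((82,347),(-67,135,24)),
((135,130),(55,120,60)),((228,143),(55,70,60)),((195,340),(-55,70,60)),((105,328),(-55,120,60)),
((310,160),(55,25,60)),((400,172),(55,-25,60)),((275,357),(-55,25,60)),((482,190),(55,-70,60)),((570,205),(55,-120,60)),((681,273),(16.4,-185,115))]
ks=[((140,187),(-67,135,24)),((213,347),(-67,-135,24)),((203,268),(-55,-70,60)),((207,308),(-55,-120,60)),((177,208),(-55,25,60)),((187,245),(-55,-25,60)),((152,158),(-55,120,60)),((160,193),(-55,70,60))]
uv=np.array([uc(*a,215,210,5.6) for a,_ in k]);X=np.array([b for _,b in k])/1000.
us=np.array([uc(*a,220,170,3) for a,_ in ks]);Xs=np.array([b for _,b in ks])/1000.
for w in (0,1):
  f=lambda p:np.r_[(proj(c,T(p,X))-uv).ravel()*1,w*(proj(s,T(p,Xs))-us).ravel()]
  r=least_squares(f,[.45,.1,-.15],loss='soft_l1');print(r.x,np.rad2deg(r.x[2]));print(np.round(f(r.x).reshape(-1,2),1).tolist())
np.save("car.npy",r.x)
print("knob",T(r.x,[[.0164,-.185,.115]]),"end",T(r.x,[[.1236,-.185,.115]]),"cases",T(r.x,[[0,.095,.036],[0,0,.036],[0,-.095,.036]]))
E
```

```text
[ 0.48852087  0.09754537 -0.17674599] -10.126799188706778
[[-0.0, 0.7], [0.3, -0.4], [-0.0, 0.2], [0.7, -0.1], [0.2, 0.2], [-0.3, 0.4], [-0.3, -0.2], [-0.0, -0.4], [-0.0, 0.1], [-0.0, -0.2], [-0.2, -0.7], [0.2, -0.7], [-0.2, 1.7], [-0.0, 0.0], [-0.0, 0.0], [0.0, 0.0], [0.0, -0.0], [0.0, 0.0], [0.0, -0.0], [0.0, 0.0], [0.0, -0.0]]
[ 0.48800096  0.09797136 -0.18099844] -10.370446540961666
[[-0.0, 0.7], [0.2, 0.0], [-0.2, 0.2], [0.7, -0.1], [0.1, 0.3], [-0.5, 0.5], [-0.5, -0.2], [-0.1, -0.3], [-0.1, 0.3], [-0.2, -0.1], [-0.3, -0.4], [0.1, -0.3], [-0.4, 2.1], [-0.3, 0.1], [-0.7, 1.5], [0.0, 0.9], [3.8, -1.4], [-0.2, 1.7], [1.0, -0.8], [0.1, 1.1], [1.5, -1.7]]
knob [[ 0.47083088 -0.08695876  0.115     ]] end [[ 0.57627971 -0.10625602  0.115     ]] cases [[0.50510208 0.19141948 0.036     ]
 [0.48800096 0.09797136 0.036     ]
 [0.47089984 0.00452324 0.036     ]]
```

Request:
{"api": "arm_command", "payload": {"increments": [{"dx":23,"dy":42,"dz":0,"yaw":-0.015,"hand":36},{"dx":46,"dy":84,"dz":0,"yaw":-0.015,"hand":36},{"dx":69,"dy":127,"dz":0,"yaw":-0.015,"hand":36},{"dx":92,"dy":170,"dz":0,"yaw":-0.015,"hand":36},{"dx":115,"dy":211,"dz":0,"yaw":-0.015,"hand":36}]}}

```text
time: 1.3
position: [0.475, -0.0916, 0.2197]
tool_rot: [0.0, 0.996, -0.091, 0.0]
wrist_force: [-0.2, -0.2, 0.2]
opening: 0.0359
```

Request:
{"api": "arm_command", "payload": {"increments": [{"dx":0,"dy":0,"dz":0,"yaw":0,"hand":36},{"dx":0,"dy":0,"dz":-20,"yaw":0,"hand":36},{"dx":0,"dy":0,"dz":-40,"yaw":0,"hand":36}]}}

```text
time: 1.6
position: [0.4747, -0.0939, 0.1796]
tool_rot: [0.001, 0.996, -0.09, 0.001]
wrist_force: [-0.1, 0.7, -0.5]
opening: 0.0359
```

```bash
python3 look.py 3; python3 - <<'E'
from h import *
b=cv2.imread("pics/side3.png")
cv2.imwrite("pics/side3a.png",cv2.resize(b[170:370,220:440],None,fx=3,fy=3,interpolation=cv2.INTER_CUBIC))
a=cv2.imread("pics/top3.png");
cv2.imwrite("pics/top3a.png",cv2.resize(a[210:290,215:355],None,fx=5.6,fy=5.6,interpolation=cv2.INTER_CUBIC))
E
```

```text
1.7 [ 0.47216981 -0.09305293  0.1767333 ] [-7.23712748e-04  9.95838531e-01 -9.10870311e-02 -2.87208375e-03] 0.03566986074473031 [-0.70645352  1.17934038 -0.46817859] [0.06536829 0.04593665 0.00361429]
```

View pics/side3a.png

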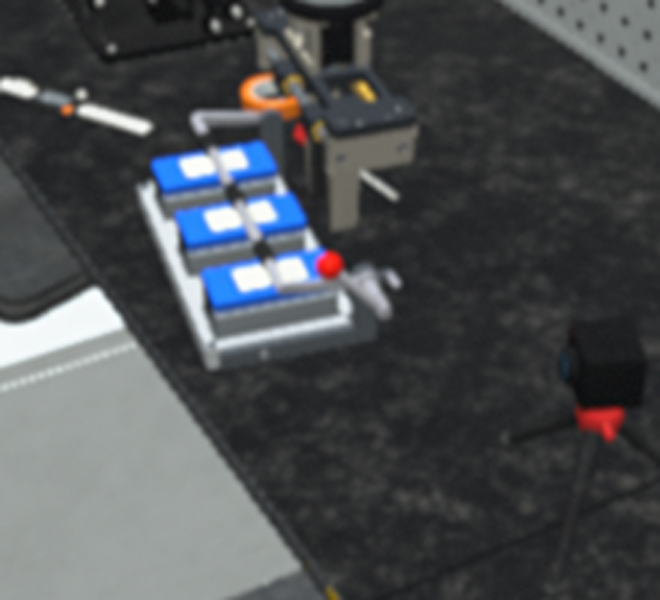

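View pics/top3a.png

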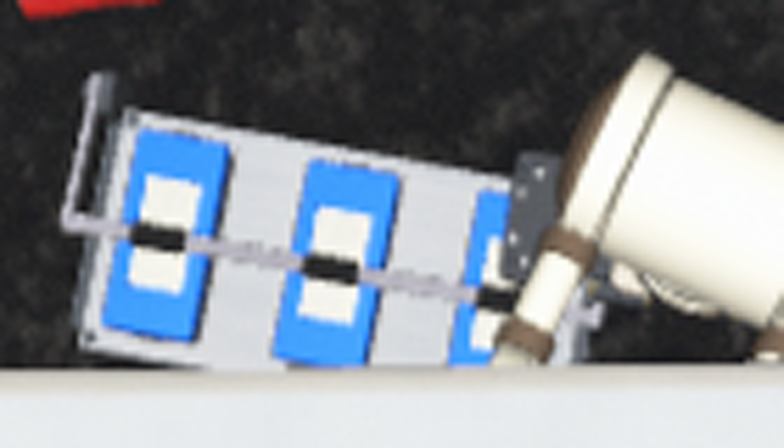

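The knob is clear now in the side view at crop (329,263), with the gripper above it. Triangulating it.

```bash
python3 - <<'E'
from h import *
c=load("top0.pkl");s=load("side3.pkl")
a=uc(681,273,215,210,5.6);b=uc(329,263.5,220,170,3)
f=lambda p:np.r_[proj(c,p)[0]-a,proj(s,p)[0]-b]
r=least_squares(f,[.47,-.09,.115]);print(r.x,r.fun)
for z in(.105,.115,.125):print(ray(c,a,z),ray(s,b,z))
# tool tip check: visible near finger tip projected
p=np.load("car.npy");print(proj(s,T(p,[[-.067,-.135,.024],[.067,-.135,.024],[.055,-.12,.06],[-.055,-.12,.06]])) , [uc(*q,220,170,3) for q in((213,347),(350,308),(338,287),(207,310))])
E
```

```text
[ 0.47553283 -0.08746567  0.12697528] [-0.09189885  0.20045708  0.17673107 -0.01922406]
[ 0.47791003 -0.08837948  0.105     ] [ 0.49012061 -0.06005856  0.105     ]
[ 0.477096   -0.08809036  0.115     ] [ 0.48329856 -0.07246869  0.115     ]
[ 0.47628196 -0.08780124  0.125     ] [ 0.47647651 -0.08487881  0.125     ]
[[290.00638389 286.80523929]
 [340.37997577 276.31142583]
 [334.10112612 262.61379315]
 [292.46941854 270.94593787]] [(290.6666666666667, 285.3333333333333), (336.3333333333333, 272.3333333333333), (332.3333333333333, 265.3333333333333), (288.6666666666667, 273.0)]
```

Request:
{"api": "arm_command", "payload": {"increments": [{"dx":3,"dy":5,"dz":-25,"yaw":0,"hand":36},{"dx":3,"dy":5,"dz":-50,"yaw":0,"hand":36},{"dx":3,"dy":5,"dz":-72,"yaw":0,"hand":36},{"dx":3,"dy":5,"dz":-72,"yaw":0,"hand":36}]}}

```text
time: 2.1
position: [0.4753, -0.0879, 0.1055]
tool_rot: [-0.001, 0.996, -0.091, -0.003]
wrist_force: [-1.0, 0.2, 0.1]
opening: 0.0362
```

```bash
python3 look.py 4; python3 - <<'E'
from h import *
b=cv2.imread("pics/side4.png")
cv2.imwrite("pics/side4a.png",cv2.resize(b[190:290,270:390],None,fx=6,fy=6,interpolation=cv2.INTER_CUBIC))
E
```

```text
2.2 [ 0.47766268 -0.08857065  0.10860806] [ 2.02126346e-04  9.95823715e-01 -9.12962595e-02  2.85356604e-04] 0.03582928518379396 [-0.70819005 -0.20035747  0.91820625] [0.05352207 0.02668373 0.00528592]
```

View pics/side4a.png

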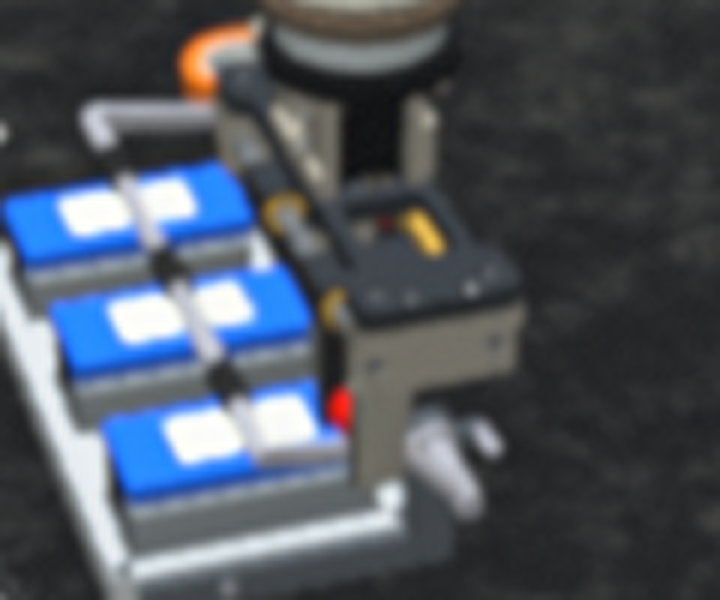

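The ball shows at (342,408) just behind the near finger, so it lies between the pads. Closing on it.

Request:
{"api": "arm_command", "payload": {"increments": [{"dx":0,"dy":0,"dz":0,"yaw":0,"hand":14},{"dx":0,"dy":0,"dz":0,"yaw":0,"hand":14},{"dx":0,"dy":0,"dz":0,"yaw":0,"hand":14},{"dx":0,"dy":0,"dz":0,"yaw":0,"hand":14}], "grip_force": 15}}

```text
time: 2.6
position: [0.4777, -0.0879, 0.1085]
tool_rot: [0.0, 0.996, -0.091, 0.0]
wrist_force: [-2.0, -1.7, 3.6]
opening: 0.0207
```

Request:
{"api": "arm_command", "payload": {"increments": [{"dx":0,"dy":0,"dz":0,"yaw":0,"hand":32},{"dx":0,"dy":0,"dz":-8,"yaw":0,"hand":34},{"dx":-1,"dy":0,"dz":-11,"yaw":0,"hand":34}]}}

```text
time: 2.9
position: [0.4757, -0.0872, 0.0954]
tool_rot: [-0.0, 0.996, -0.091, -0.001]
wrist_force: [0.6, 0.0, -0.6]
opening: 0.034
```

Request:
{"api": "arm_command", "payload": {"increments": [{"dx":0,"dy":0,"dz":0,"yaw":0,"hand":14},{"dx":0,"dy":0,"dz":0,"yaw":0,"hand":14},{"dx":0,"dy":0,"dz":0,"yaw":0,"hand":14},{"dx":0,"dy":0,"dz":0,"yaw":0,"hand":14}]}}

```text
time: 3.3
position: [0.4759, -0.0875, 0.0962]
tool_rot: [0.0, 0.996, -0.091, -0.0]
wrist_force: [0.1, -1.7, -4.1]
opening: 0.0206
```

Request:
{"api": "arm_command", "payload": {"increments": [{"dx":6,"dy":-1,"dz":6.5,"yaw":0,"hand":14},{"dx":13,"dy":-2.4,"dz":12.3,"yaw":0,"hand":14},{"dx":21,"dy":-3.8,"dz":17,"yaw":0,"hand":14},{"dx":29.2,"dy":-5.3,"dz":20.8,"yaw":0,"hand":14}]}}

```text
time: 3.7
position: [0.5051, -0.0931, 0.1168]
tool_rot: [0.0, 0.996, -0.091, -0.001]
wrist_force: [-1.0, -6.5, -15.2]
opening: 0.0207
```

```bash
python3 look.py 5; python3 - <<'E'
from h import *
b=cv2.imread("pics/side5.png")
cv2.imwrite("pics/side5a.png",cv2.resize(b[190:290,270:390],None,fx=6,fy=6,interpolation=cv2.INTER_CUBIC))
E
```

```text
3.8 [ 0.50642675 -0.0934156   0.11751275] [ 3.10764168e-04  9.95855849e-01 -9.09452137e-02  7.59866104e-06] 0.02052286920982076 [  2.30785069  -4.76576119 -11.19508606] [-0.83425105 -0.33338601  0.02163239]
```

View pics/side5a.png

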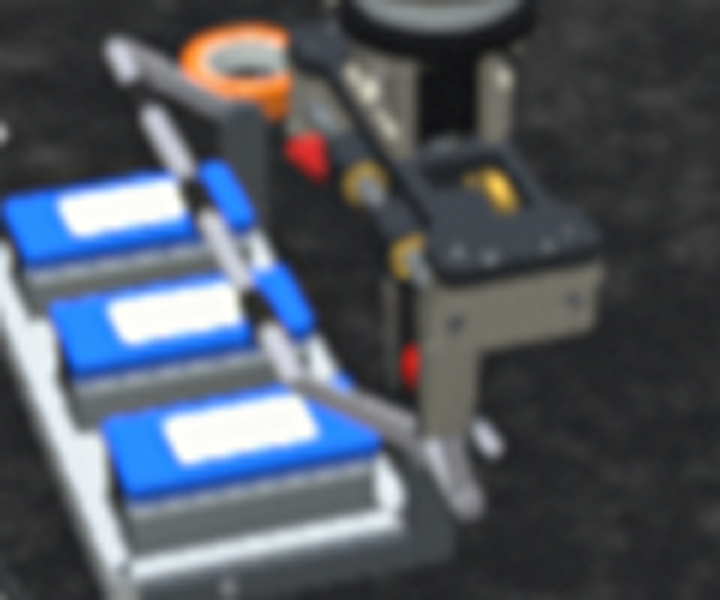

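The bar is visibly lifting and the grip is holding. The downward pull is moderate, so I'll carry on slightly lower.

Request:
{"api": "arm_command", "payload": {"increments": [{"dx":8.5,"dy":-1.5,"dz":0.5,"yaw":0,"hand":14},{"dx":17.5,"dy":-3,"dz":1.5,"yaw":0,"hand":14},{"dx":26.5,"dy":-4.5,"dz":2,"yaw":0,"hand":14},{"dx":35.5,"dy":-6,"dz":1,"yaw":0,"hand":14},{"dx":44,"dy":-7.5,"dz":-1,"yaw":0,"hand":14}]}}

```text
time: 4.3
position: [0.5479, -0.1014, 0.1161]
tool_rot: [0.001, 0.996, -0.091, -0.003]
wrist_force: [-8.1, -7.7, -7.0]
opening: 0.0208
```

Request:
{"api": "arm_command", "payload": {"increments": [{"dx":9,"dy":-1.6,"dz":-3.5,"yaw":0,"hand":14},{"dx":17,"dy":-3,"dz":-8,"yaw":0,"hand":14},{"dx":24,"dy":-4.2,"dz":-13,"yaw":0,"hand":14},{"dx":30,"dy":-5.2,"dz":-18,"yaw":0,"hand":14},{"dx":34,"dy":-6,"dz":-23,"yaw":0,"hand":14}]}}

```text
time: 4.8
position: [0.5822, -0.108, 0.0948]
tool_rot: [0.001, 0.996, -0.091, -0.003]
wrist_force: [-13.1, -5.5, 12.4]
opening: 0.0204
```

```bash
python3 look.py 6; python3 - <<'E'
from h import *
b=cv2.imread("pics/side6.png")
cv2.imwrite("pics/side6a.png",cv2.resize(b[170:290,260:400],None,fx=5,fy=5,interpolation=cv2.INTER_CUBIC))
a=cv2.imread("pics/top6.png");
cv2.imwrite("pics/top6a.png",cv2.resize(a[190:290,215:355],None,fx=5.6,fy=5.6,interpolation=cv2.INTER_CUBIC))
E
```

```text
4.9 [ 0.583394   -0.10821484  0.09459514] [ 1.52811787e-03  9.95867588e-01 -9.07999262e-02 -8.85742184e-04] 0.020481099398395403 [-4.43866389 -8.550819   -2.55417247] [-1.23195584  0.87525355  0.06717012]
```

View pics/side6a.png

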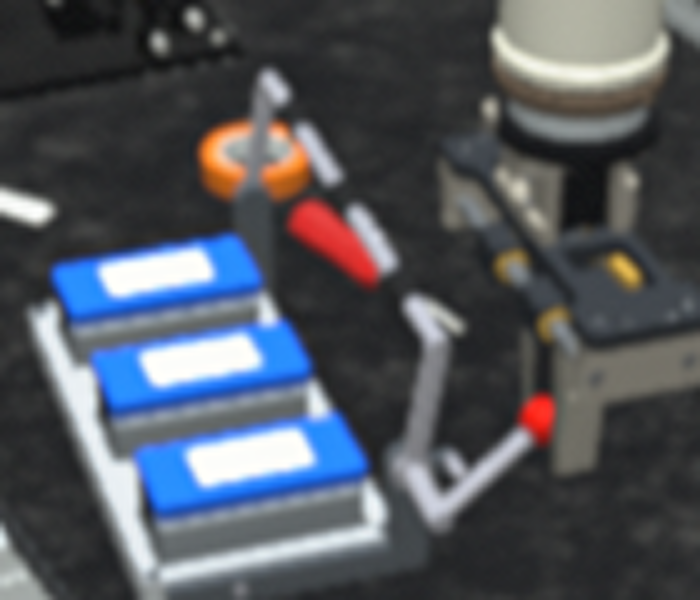

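View pics/top6a.png

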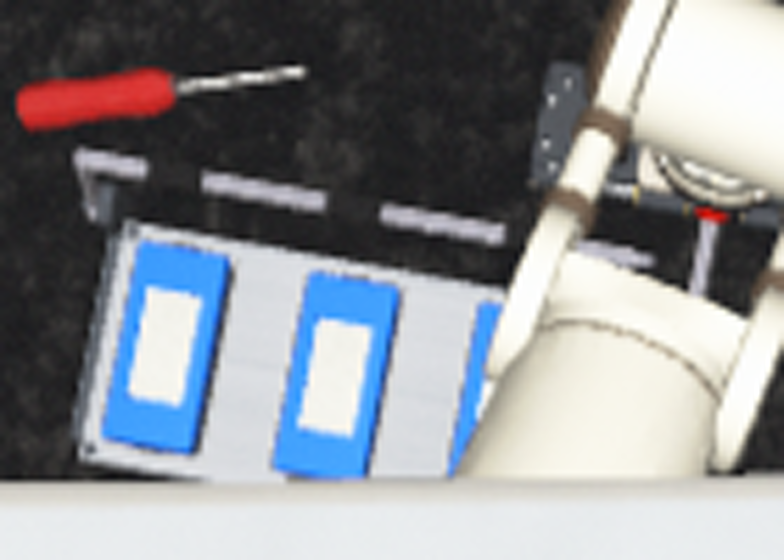

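Bar is back and the wrist force has the sign of a stop contact. One small extra nudge to confirm, and then I'll release and lift straight up.

Request:
{"api": "arm_command", "payload": {"increments": [{"dx":3,"dy":-0.5,"dz":-3,"yaw":0,"hand":14},{"dx":3,"dy":-0.5,"dz":-3,"yaw":0,"hand":14}]}}

```text
time: 5.1
position: [0.5889, -0.1091, 0.0932]
tool_rot: [0.002, 0.996, -0.091, 0.003]
wrist_force: [2.9, -7.2, -0.2]
opening: 0.0142
```

Request:
{"api": "arm_command", "payload": {"increments": [{"dx":0,"dy":0,"dz":0,"yaw":0,"hand":36},{"dx":0,"dy":0,"dz":0,"yaw":0,"hand":36},{"dx":0,"dy":0,"dz":40,"yaw":0,"hand":36},{"dx":0,"dy":0,"dz":85,"yaw":0,"hand":50},{"dx":-5,"dy":0,"dz":130,"yaw":0,"hand":74}]}}

```text
time: 5.6
position: [0.5816, -0.1059, 0.2225]
tool_rot: [-0.001, 0.996, -0.091, -0.0]
wrist_force: [0.8, -0.1, 0.3]
opening: 0.0501
```

Request:
{"api": "arm_command", "payload": {"increments": [{"dx":-28,"dy":28,"dz":5,"yaw":0,"hand":74},{"dx":-56,"dy":56,"dz":5,"yaw":0,"hand":74},{"dx":-84,"dy":84,"dz":5,"yaw":0,"hand":74},{"dx":-110,"dy":110,"dz":5,"yaw":0,"hand":74},{"dx":-110,"dy":110,"dz":5,"yaw":0,"hand":74}]}}

```text
time: 6.1
position: [0.4693, 0.0064, 0.2259]
tool_rot: [-0.001, 0.996, -0.089, -0.0]
wrist_force: [-0.3, -0.6, -0.2]
opening: 0.0739
```

```bash
python3 look.py 7; python3 - <<'E'
from h import *
b=cv2.imread("pics/side7.png")
cv2.imwrite("pics/side7a.png",cv2.resize(b[150:300,230:400],None,fx=4.6,fy=4,interpolation=cv2.INTER_CUBIC))
a=cv2.imread("pics/top7.png");
cv2.imwrite("pics/top7a.png",cv2.resize(a[190:290,215:355],None,fx=5.6,fy=5.6,interpolation=cv2.INTER_CUBIC))
c=load("top0.pkl");p=np.load("car.npy")
print(proj(c,T(p,[[.124,-.185,.115],[.0836,.1,.145],[.0836,-.1,.145]])))
E
```

```text
6.2 [0.47184666 0.00373856 0.22630746] [-9.21573995e-05  9.95914172e-01 -9.03007105e-02  8.57222904e-04] 0.07432757919671483 [-0.50225528 -0.18572853  0.30583999] [ 0.00714089  0.00778524 -0.02799509]
[[341.8536756  224.92814879]
 [244.1584729  220.75952136]
 [311.28581309 232.17475954]]
```

View pics/side7a.png

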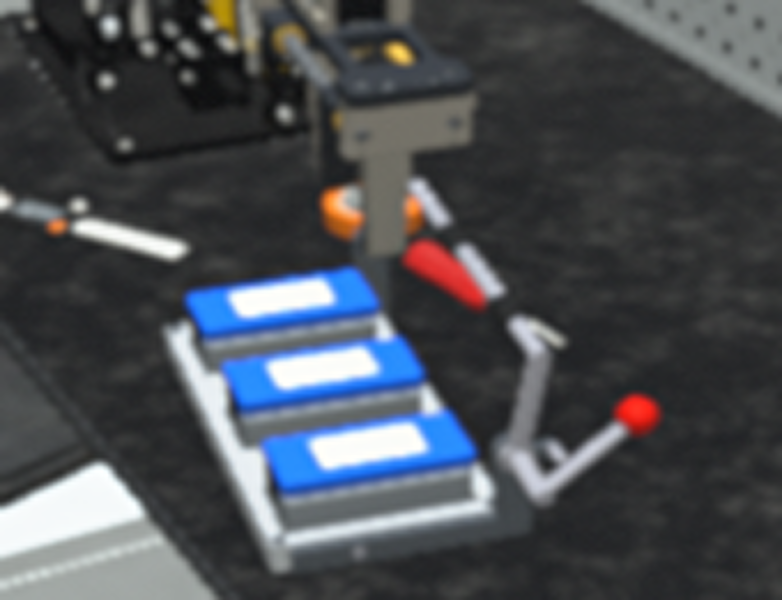

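View pics/top7a.png

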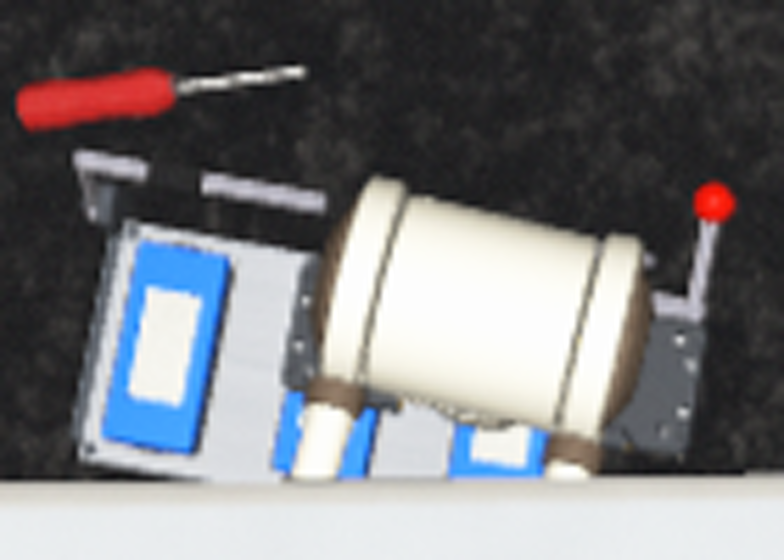

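The bar is fully open: the knob at top pixel (342,226) is within about 1 px of the stop prediction. The side view now shows every lid corner, so I'll do a final pose fit.

```bash
python3 - <<'E'
from h import *
c=load("top0.pkl");s=load("side7.pkl")
k=[((125,108),(67,135,24)),((600,193),(67,-135,24)),((82,347),(-67,135,24)),
((135,130),(55,120,60)),((228,143),(55,70,60)),((195,340),(-55,70,60)),((105,328),(-55,120,60)),
((310,160),(55,25,60)),((400,172),(55,-25,60)),((275,357),(-55,25,60)),((482,190),(55,-70,60)),((570,205),(55,-120,60))]
L=[[(265,447),(283,490),(475,455),(455,412)],[(225,368),(240,410),(423,378),(405,338)],[(187,295),(203,336),(380,303),(357,268)]]
ks=[(L[i][j],(dx,y+dy,60)) for i,y in enumerate((-95,0,95)) for j,(dx,dy) in enumerate(((-55,25),(-55,-25),(55,-25),(55,25)))]
uv=np.array([uc(*a,215,210,5.6) for a,_ in k]);X=np.array([b for _,b in k])/1000.
us=np.array([((a[0]+.5)/4.6-.5+230,(a[1]+.5)/4-.5+150) for a,_ in ks]);Xs=np.array([b for _,b in ks])/1000.
for w,v in ((0,1),(1,0),(1,1)):
  f=lambda p:np.r_[(proj(c,T(p,X))-uv).ravel()*v,w*(proj(s,T(p,Xs))-us).ravel()]
  r=least_squares(f,[.45,.1,-.15],loss='soft_l1');print(r.x,np.rad2deg(r.x[2]),"rms",np.sqrt(np.mean(f(r.x)**2)))
print(np.round(f(r.x).reshape(-1,2),1).tolist())
np.save("car.npy",r.x)
print("cases",T(r.x,[[0,.095,.036],[0,0,.036],[0,-.095,.036]]))
E
```

```text
[ 0.48810776  0.09772369 -0.18191102] -10.422733466649612 rms 0.22658246453667238
[ 0.48531926  0.09523039 -0.18769524] -10.754145122092778 rms 0.42614661878028226
[ 0.48706035  0.09733134 -0.18508927] -10.604833867488965 rms 0.5951717312898918
[[0.3, 0.8], [0.5, 0.5], [-0.1, 0.3], [1.0, 0.1], [0.4, 0.5], [-0.3, 0.7], [-0.3, -0.0], [0.2, 0.0], [0.2, 0.7], [-0.1, 0.2], [-0.0, -0.0], [0.4, 0.1], [-0.2, -1.2], [0.9, -0.9], [0.9, -0.4], [-0.9, -0.3], [-0.3, -0.8], [1.0, -1.4], [0.9, -0.8], [-0.7, -0.2], [0.1, 0.1], [0.7, -1.2], [0.0, 0.4], [0.1, 0.6]]
cases [[0.5045436  0.19070872 0.036     ]
 [0.48706035 0.09733134 0.036     ]
 [0.46957709 0.00395396 0.036     ]]
```

Request:
{"api": "arm_command", "payload": {"increments": [{"dx":-2,"dy":0,"dz":-50,"yaw":0,"hand":74},{"dx":-2,"dy":0,"dz":-100,"yaw":0,"hand":74},{"dx":-2,"dy":0,"dz":-145,"yaw":0,"hand":74},{"dx":-2,"dy":0,"dz":-180,"yaw":0,"hand":74},{"dx":-2,"dy":0,"dz":-195,"yaw":0,"hand":74}]}}

```text
time: 6.7
position: [0.4678, 0.003, 0.0268]
tool_rot: [-0.001, 0.996, -0.092, -0.003]
wrist_force: [0.4, -0.4, 0.9]
opening: 0.0742
```

Request:
{"api": "arm_command", "payload": {"increments": [{"dx":0,"dy":0,"dz":0,"yaw":0,"hand":44},{"dx":0,"dy":0,"dz":0,"yaw":0,"hand":44},{"dx":0,"dy":0,"dz":0,"yaw":0,"hand":44},{"dx":0,"dy":0,"dz":0,"yaw":0,"hand":44},{"dx":0,"dy":0,"dz":0,"yaw":0,"hand":44}], "grip_force": 35}}

```text
time: 7.2
position: [0.4714, 0.003, 0.032]
tool_rot: [-0.0, 0.996, -0.091, 0.002]
wrist_force: [2.5, 2.4, 3.1]
opening: 0.05
```

Request:
{"api": "arm_command", "payload": {"increments": [{"dx":0,"dy":0,"dz":20,"yaw":0,"hand":44},{"dx":0,"dy":0,"dz":50,"yaw":0,"hand":44},{"dx":-10,"dy":2,"dz":85,"yaw":0,"hand":44},{"dx":-30,"dy":5,"dz":110,"yaw":0,"hand":44},{"dx":-30,"dy":5,"dz":110,"yaw":0,"hand":44}]}}

```text
time: 7.7
position: [0.4404, 0.0078, 0.1436]
tool_rot: [0.001, 0.996, -0.091, 0.003]
wrist_force: [1.1, -0.0, -2.9]
opening: 0.0501
```

```bash
cat > feel.py <<'E'
from rig import manip
import numpy as np
M=[];F=[]
for i in range(8):
    s=manip.sense();M.append(s["moment"]);F.append(s["wrist_force"]);manip.read_camera("side")
M=np.array(M);y=-.185;R=np.array([[np.cos(y),np.sin(y),0],[-np.sin(y),np.cos(y),0],[0,0,1]])
Mc=M@R.T;n=3
print("t",s["time"],"pos",s["position"].round(4),"open",s["opening"].round(4),"F",np.mean(F,0).round(2))
print("M carrier axes all",Mc.mean(0).round(4),"last5",Mc[n:].mean(0).round(4),"sd",Mc.std(0).round(4))
E
python3 feel.py
```

```text
Traceback (most recent call last):
  File "feel.py", line 8, in <module>
    print("t",s["time"],"pos",s["position"].round(4),"open",s["opening"].round(4),"F",np.mean(F,0).round(2))
                                                            ^^^^^^^^^^^^^^^^^^
AttributeError: 'float' object has no attribute 'round'
```

```bash
sed -i 's/s\["opening"\].round(4)/round(s["opening"],4)/' feel.py; python3 feel.py
```

```text
t 8.45 pos [0.4396 0.0082 0.1404] open 0.0498 F [ 0.43  0.24 -2.25]
M carrier axes all [ 0.0337  0.0197 -0.0063] last5 [ 0.0238  0.014  -0.0114] sd [0.0239 0.0363 0.0145]
```

Request:
{"api": "arm_command", "payload": {"increments": [{"dx":-49,"dy":9,"dz":0,"yaw":0,"hand":44},{"dx":-79,"dy":15,"dz":0,"yaw":0,"hand":44},{"dx":-79,"dy":15,"dz":0,"yaw":0,"hand":44},{"dx":-79,"dy":15,"dz":0,"yaw":0,"hand":44}]}}

```text
time: 8.9
position: [0.3607, 0.0231, 0.1406]
tool_rot: [0.0, 0.996, -0.091, 0.001]
wrist_force: [1.5, -0.4, -2.5]
opening: 0.0497
```

```bash
python3 feel.py
```

```text
t 9.25 pos [0.361  0.023  0.1405] open 0.05 F [ 0.5  -0.32 -3.21]
M carrier axes all [ 0.0369 -0.0309  0.0116] last5 [ 0.0338 -0.0183  0.0042] sd [0.03   0.0266 0.0133]
```

Request:
{"api": "arm_command", "payload": {"increments": [{"dx":49,"dy":-9,"dz":0,"yaw":0,"hand":44},{"dx":79,"dy":-15,"dz":0,"yaw":0,"hand":44},{"dx":79,"dy":-15,"dz":0,"yaw":0,"hand":44},{"dx":79,"dy":-15,"dz":0,"yaw":0,"hand":44}]}}

```text
time: 9.7
position: [0.4395, 0.0082, 0.14]
tool_rot: [-0.0, 0.996, -0.091, -0.001]
wrist_force: [0.1, 0.5, -3.2]
opening: 0.0499
```

```bash
python3 feel.py
```

```text
t 10.05 pos [0.4392 0.0083 0.1405] open 0.0497 F [-0.02  0.   -3.2 ]
M carrier axes all [0.0575 0.0644 0.0035] last5 [0.05   0.0634 0.0222] sd [0.0322 0.0139 0.037 ]
```

The y-moment moved with the sense expected of a loose part, but noise is large. I'll repeat the strokes with more samples.

```bash
sed -i 's/range(8)/range(16)/' feel.py; sed -i 's/last5/last13/' feel.py;  python3 feel.py
```

```text
t 10.85 pos [0.4395 0.0082 0.1404] open 0.0497 F [ 0.05  0.05 -3.08]
M carrier axes all [0.0525 0.0548 0.006 ] last13 [0.0531 0.0555 0.0025] sd [0.0303 0.0223 0.0343]
```

Request:
{"api": "arm_command", "payload": {"increments": [{"dx":-49,"dy":9,"dz":0,"yaw":0,"hand":44},{"dx":-79,"dy":15,"dz":0,"yaw":0,"hand":44},{"dx":-79,"dy":15,"dz":0,"yaw":0,"hand":44},{"dx":-79,"dy":15,"dz":0,"yaw":0,"hand":44}]}}

```text
time: 11.3
position: [0.3608, 0.0231, 0.1406]
tool_rot: [0.0, 0.996, -0.091, 0.001]
wrist_force: [1.3, -0.0, -3.1]
opening: 0.0499
```

```bash
python3 feel.py
```

```text
t 12.05 pos [0.3605 0.0232 0.1404] open 0.0499 F [ 0.12 -0.15 -2.99]
M carrier axes all [ 0.0348 -0.0246  0.0012] last13 [ 0.0356 -0.0205  0.001 ] sd [0.0289 0.0327 0.0277]
```

Request:
{"api": "arm_command", "payload": {"increments": [{"dx":49,"dy":-9,"dz":0,"yaw":0,"hand":44},{"dx":79,"dy":-15,"dz":0,"yaw":0,"hand":44},{"dx":79,"dy":-15,"dz":0,"yaw":0,"hand":44},{"dx":79,"dy":-15,"dz":0,"yaw":0,"hand":44}]}}

```text
time: 12.5
position: [0.4394, 0.0082, 0.1401]
tool_rot: [-0.0, 0.996, -0.091, -0.001]
wrist_force: [-0.6, 0.9, -2.9]
opening: 0.0498
```

```bash
python3 feel.py
```

```text
t 13.25 pos [0.4395 0.0082 0.1404] open 0.0498 F [ 0.04  0.05 -2.84]
M carrier axes all [ 0.0377  0.0402 -0.0035] last13 [ 0.0385  0.0414 -0.0033] sd [0.0227 0.0254 0.0333]
```

The shift repeats (+0.055, -0.022, +0.041 N m), but position and throw direction always change together. As a control I'll return slowly to the near position without a throw.

Request:
{"api": "arm_command", "payload": {"increments": [{"dx":-4,"dy":0.8,"dz":0,"yaw":0,"hand":44},{"dx":-10,"dy":1.9,"dz":0,"yaw":0,"hand":44},{"dx":-18,"dy":3.4,"dz":0,"yaw":0,"hand":44},{"dx":-28,"dy":5.3,"dz":0,"yaw":0,"hand":44},{"dx":-38,"dy":7.2,"dz":0,"yaw":0,"hand":44}]}}

```text
time: 13.8
position: [0.4005, 0.0156, 0.1403]
tool_rot: [-0.0, 0.996, -0.091, -0.0]
wrist_force: [0.2, 0.6, -3.0]
opening: 0.0493
```

Request:
{"api": "arm_command", "payload": {"increments": [{"dx":-10,"dy":1.9,"dz":0,"yaw":0,"hand":44},{"dx":-20,"dy":3.8,"dz":0,"yaw":0,"hand":44},{"dx":-29,"dy":5.5,"dz":0,"yaw":0,"hand":44},{"dx":-36,"dy":6.8,"dz":0,"yaw":0,"hand":44},{"dx":-41,"dy":7.8,"dz":0,"yaw":0,"hand":44}]}}

```text
time: 14.3
position: [0.3599, 0.0233, 0.1404]
tool_rot: [0.0, 0.996, -0.091, 0.0]
wrist_force: [0.0, -0.3, -2.3]
opening: 0.0498
```

```bash
python3 feel.py
```

```text
t 15.05 pos [0.3606 0.0232 0.1404] open 0.0493 F [-0.07  0.09 -2.87]
M carrier axes all [0.0533 0.0581 0.0104] last13 [0.0516 0.0579 0.0094] sd [0.0405 0.0263 0.0283]
```

That settles it. The same near position reads +0.058 N m after a slow move, against -0.022 after a throw, so the part is loose in this case. I'll add a few brisk strokes to make sure it knocks and then carry it to the camera.

Request:
{"api": "arm_command", "payload": {"increments": [{"dx":49,"dy":-9,"dz":0,"yaw":0,"hand":44},{"dx":75,"dy":-14,"dz":0,"yaw":0,"hand":44},{"dx":26,"dy":-5,"dz":0,"yaw":0,"hand":44},{"dx":-4,"dy":1,"dz":0,"yaw":0,"hand":44},{"dx":0,"dy":0,"dz":0,"yaw":0,"hand":44}]}}

```text
time: 15.6
position: [0.3566, 0.0245, 0.1381]
tool_rot: [-0.001, 0.996, -0.091, -0.003]
wrist_force: [2.3, -1.1, -3.1]
opening: 0.0495
```

Request:
{"api": "arm_command", "payload": {"increments": [{"dx":49,"dy":-9,"dz":0,"yaw":0,"hand":44},{"dx":75,"dy":-14,"dz":0,"yaw":0,"hand":44},{"dx":26,"dy":-5,"dz":0,"yaw":0,"hand":44},{"dx":-4,"dy":1,"dz":0,"yaw":0,"hand":44},{"dx":40,"dy":-8,"dz":0,"yaw":0,"hand":44}]}}

```text
time: 16.1
position: [0.3851, 0.0201, 0.1343]
tool_rot: [-0.001, 0.996, -0.09, -0.007]
wrist_force: [-1.2, 0.9, -3.0]
opening: 0.0498
```

Request:
{"api": "arm_command", "payload": {"increments": [{"dx":0,"dy":-25,"dz":0,"yaw":0,"hand":44},{"dx":5,"dy":-65,"dz":0,"yaw":0,"hand":44},{"dx":10,"dy":-105,"dz":0,"yaw":0,"hand":44},{"dx":18,"dy":-145,"dz":0,"yaw":0,"hand":44},{"dx":24,"dy":-180,"dz":0,"yaw":0,"hand":44}]}}

```text
time: 16.6
position: [0.4253, -0.1673, 0.1408]
tool_rot: [0.001, 0.996, -0.091, 0.001]
wrist_force: [0.2, 0.9, -2.9]
opening: 0.0495
```

Request:
{"api": "arm_command", "payload": {"increments": [{"dx":4,"dy":-30,"dz":0,"yaw":-0.05,"hand":44},{"dx":8,"dy":-55,"dz":0,"yaw":-0.1,"hand":44},{"dx":11,"dy":-75,"dz":0,"yaw":-0.15,"hand":44},{"dx":12,"dy":-87,"dz":-1,"yaw":-0.2,"hand":44},{"dx":12,"dy":-87,"dz":-1,"yaw":-0.2,"hand":44}]}}

```text
time: 17.1
position: [0.4369, -0.2536, 0.1395]
tool_rot: [0.0, 0.982, -0.191, 0.0]
wrist_force: [-0.5, 0.8, -2.4]
opening: 0.0495
```

```bash
python3 look.py 8; python3 - <<'E'
from h import *
b=cv2.imread("pics/side8.png")
cv2.imwrite("pics/side8a.png",cv2.convertScaleAbs(cv2.resize(b[190:420,240:460],None,fx=2.6,fy=2.6,interpolation=cv2.INTER_CUBIC),alpha=1.5))
E
```

```text
17.2 [ 0.43660905 -0.25164035  0.13928369] [-2.34670980e-04  9.81876054e-01 -1.89524010e-01 -9.83389651e-05] 0.05006841596893202 [-0.2205225   0.74274444 -3.35980271] [0.07327548 0.07473359 0.03268644]
```

View pics/side8a.png

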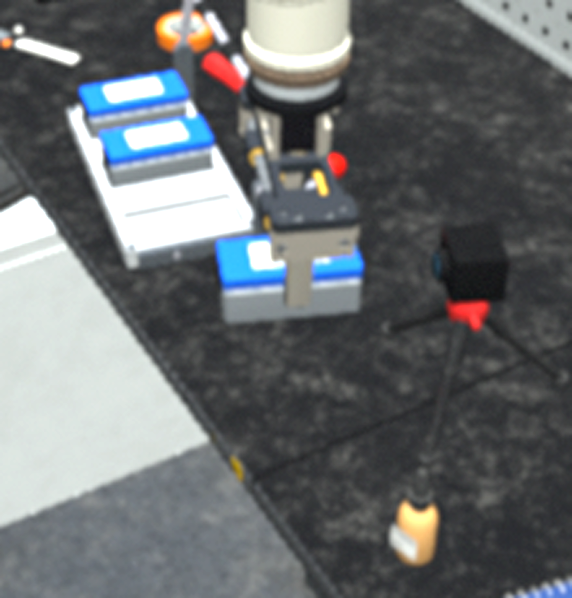

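View pics/top8.png

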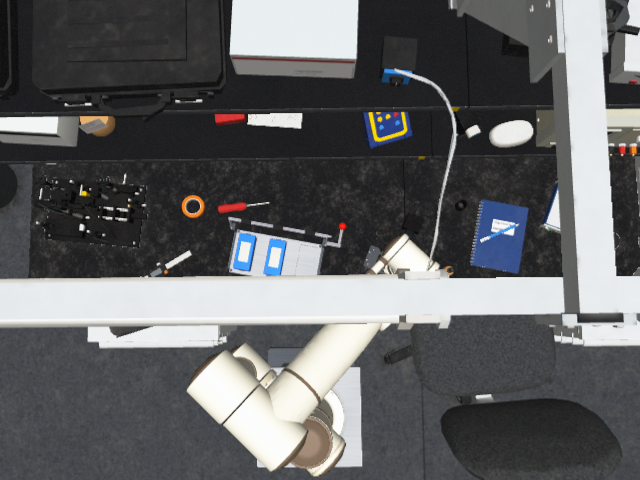

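The case is level in the gripper, at crop (290,280) in front of the camera's blue lens at (437,262). The other two cases are seated, the bar is back and the bottle is standing. Checking the numbers from this view.

```bash
python3 - <<'E'
from h import *
s=load("side8.pkl");S=lambda u,v:uc(u,v,240,190,2.6)
f1,f2,f3=[ray(s,S(*q),.004) for q in((388,328),(427,466),(561,376))];print(f1,f2,f3)
m=(f1+f2)/2;ax=f3-m;ax[2]=0;ax/=np.linalg.norm(ax);print("axis yaw",np.rad2deg(np.arctan2(ax[1],ax[0])),np.rad2deg(np.arctan2((f1-f2)[1],(f1-f2)[0]))-90)
g1=m+.015*ax;g2=ray(s,S(438,262),.143);print("glass feet",g1,"glass direct",g2)
lid=[ray(s,S(*q),.167) for q in((216,241),(222,289),(363,280),(352,236))];print(np.round(lid,4));cc=np.mean(lid,0)
for g in(np.r_[.546,-.299],g1[:2],g2[:2]):
  for cen in(cc[:2],np.r_[.4358,-.251]):
    for yaw in (-23.3,):
      y=np.deg2rad(yaw);d=cen-g;print(np.round([np.cos(y)*d[0]+np.sin(y)*d[1],-np.sin(y)*d[0]+np.cos(y)*d[1]],4))
print("tube",ray(s,uc(470,382,370,260,3.7),.045))
E
python3 feel.py
```

```text
[ 0.56644982 -0.21568853  0.004     ] [ 0.49899759 -0.37052105  0.004     ] [ 0.6636696  -0.34235582  0.004     ]
axis yaw -20.612154182619584 -23.540173872213188
glass feet [ 0.54676348 -0.29838539  0.004     ] glass direct [ 0.5516577 -0.2951709  0.143    ]
[[ 0.3921 -0.2093  0.167 ]
 [ 0.3678 -0.2643  0.167 ]
 [ 0.4684 -0.3082  0.167 ]
 [ 0.4914 -0.2573  0.167 ]]
[-0.1221 -0.0099]
[-0.1202  0.0005]
[-0.1226 -0.0108]
[-0.1207 -0.0004]
[-0.1258 -0.0157]
[-0.1239 -0.0053]
tube [ 0.64910074 -0.47947779  0.045     ]
t 17.95 pos [ 0.4366 -0.2518  0.1394] open 0.0492 F [ 0.11  0.07 -2.87]
M carrier axes all [0.0826 0.0543 0.0101] last13 [0.0878 0.0526 0.0118] sd [0.021  0.0227 0.0266]
```

Request:
{"api": "arm_command", "payload": {"increments": [{"dx":1.5,"dy":4,"dz":0,"yaw":0,"hand":44},{"dx":1.5,"dy":4,"dz":0,"yaw":0,"hand":44},{"dx":1.5,"dy":4,"dz":0,"yaw":0,"hand":44},{"dx":1.5,"dy":4,"dz":0,"yaw":0,"hand":44},{"dx":1.5,"dy":4,"dz":0,"yaw":0,"hand":44}]}}

```text
time: 18.5
position: [0.4381, -0.2479, 0.1394]
tool_rot: [0.0, 0.982, -0.19, 0.0]
wrist_force: [-0.8, -0.3, -3.0]
opening: 0.0501
```

```bash
python3 feel.py; python3 -c "
from rig import manip
print(manip.hand_in())"
```

```text
t 19.25 pos [ 0.4381 -0.2478  0.1394] open 0.0499 F [-0.05  0.16 -2.67]
M carrier axes all [0.0775 0.0399 0.0074] last13 [0.0746 0.0301 0.0021] sd [0.0235 0.0294 0.0321]
the job is handed in; nothing more can be done
None
```

I handed the job in at about 19 s of the 72 s allowed, with the rattling case held level, lid up, in front of the camera lens. The hand-in reports no verdict.

- **Bar:** I gripped the red knob and swung the bar back. With the bar open, the knob was about 1 px from where it should be at the stop. A last nudge pushed the fingers off the knob; later pictures show the bar staying back.
- **Finding the case:** The first case I lifted, nearest the lever, was the loose one.
    - After strokes toward the far side the wrist moment read about +0.05 N m, and after strokes toward the near side about -0.02 N m.
    - A slow move back to the near side, with no throw, kept it at +0.06, so the shift came from the part and not from the arm's position.
    - I gave it a few more brisk strokes before carrying it over. The knock force itself can't be measured, so that step is inferred from these shifts.
- **Final pose:** I estimate the case centre at about 12 cm ahead of the lens and about 143 mm high. The sideways offset came out between 0 and 16 mm depending on the method, so I nudged it about 4 mm closer to the axis. The arm was still, with the fingers 50 mm apart on the case.
- **Everything else:** I never touched the other two cases. They were seated in their pockets in the last pictures, taken just before the final nudge. The bottle, tube and caliper looked unmoved, though I judged that only by eye.

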